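Slide the test plate under the sensor bridge

TASK

Push the bare aluminium plate lengthwise under the low sensor bridge and leave it lying straight through it, with the same length showing on either side. Only push it with the fingers so that it slides flat on the mat: do not lift or tip it, do not ram the bridge with it, and leave the other things on the mat where they are.

Things in the scene. Friction and masses are not known exactly. Their poses are not given: they have to be found in the camera images.
- plate: loose bare aluminium plate, 130 mm (its x) by 92 mm (its y), 10 mm thick, a small dark hole near each corner, flat on the mat (surface at z = 0); 0.22 to 0.45 kg; origin at the centre of its underside, z up; either end may go first. It starts left or right of the bridge, its length only roughly along the passage
- bridge: fixed low bridge, its open passage along its x (roughly the table's left-right). Grey beam 45 mm in x, 138 mm in y, underside 14 mm and top 26 mm above the mat; dark legs leave a passage 110 mm wide and end at y = +-69 mm; a black round sensor, dia. 28 mm, stands on its middle, top 46 mm above the mat. Origin on the mat, centre of the passage. The centred plate shows 42 mm on either side
- cell: upright battery cell, dia. 26 mm, 47 mm tall, beside one leg of the bridge; origin at the centre of its underside
- spool: spool of solder lying on its flange, dia. 52 mm, 32 mm tall, beside the other leg of the bridge; origin at the centre of its underside
- tin: low brass tin with a pale lid, dia. 44 mm, 35 mm tall, at the far side of the mat between the plate and the bridge; origin at the centre of its underside
- adapter: grey twin-socket plug adapter, a block 50 x 30 x 24 mm with two brass pins along its x, at the near left; origin at the centre of its underside
- driver: screwdriver lying at the near right, handle 90 x 22 x 22 mm, then a 90 mm blade; origin under the handle's middle, x along the blade
There are look-alikes about, which are no part of the job. Several things look just like the plate: the one meant starts farthest to the robot's left.

How it is judged:
By the outcome, as a careful person would: the job done as asked, in the order asked, and still so for the second after the job is handed in, with the robot touching nothing.
It also fails if it takes over 72 s, if anything falls off the work surface, if the arm or the gripper's body presses on something with over 40 N, if the wrist force passes 120 N, or if a joint passes its speed limit or range.

ROBOT

A 6-joint arm with a two-finger parallel gripper is mounted at the origin on the work surface. World frame = base frame: x ahead of the robot, y to its left, z up, the work surface at z = 0. Lengths are in m, angles in rad, forces in N, time in s.
With the tool pointing down it reaches from about 0.375 to 0.9 m from the base axis. Payload 3.1 kg.
Tool frame: the origin (TCP) lies between the finger pads; the fingertips stand 22 mm ahead of it and the grasp point (between the pads) lies 3 mm ahead of it; z points along the fingers, y is the direction in which the jaws open and shut (so a half turn about z gives the same grasp; the last joint's range is limited). The gripper opens to 85 mm and grips with 20 to 120 N. Pads are 22 mm wide; open, the fingers measure 114 mm over their backs; the gripper's body (76 mm by 85 mm) begins 54 mm behind the grasp point. The pads swing forward as they close: fully open they stand 13 mm farther back than shut.
Start: joints at [1.147, 0.527, 1.433, -0, 1.181, -0.178], TCP at [0.152, 0.606, 0.253] pointing down, gripper open.
Joint ranges: [-3.08, 3.08], [-0.75, 2.2], [0.22, 2.44], [-1.43, 4.57], [0, 2.65], [-2.85, 2.85]. Speed limits (rad/s): [2.79, 2.79, 3.14, 3.14, 3.14, 3.14].

INTERFACE

Orientations are given as a unit quaternion [x, y, z, w].
In Python, from station import status, snapshot, manip gives the robot as it stands.
- The arm moves only by the tool move_arm, never from a script. Its argument "plan" is a list that holds one entry, the list of rows, each a list of 7 numbers: the turn, a rotation vector about the tool's x, y, z scaled (see below), then the shift along the tool's x, y, z scaled (see below), then the closure, from 0 (fully open) to 1 (shut). A call has exactly 8 rows; each row is the pose to reach, as a shift and turn from the pose commanded when the call began, along the tool's axes at that moment; what a row does not reach only later rows make up. The controller multiplies each number of a shift by 100 mm and each number of a turn by pi/4 rad. A row lasts 1/8 s, in which the tool goes at most 62.5 mm and 10.7 degrees, less where a joint would pass 70% of its speed; a pose out of reach is approached as far as the arm can. A call with a number of a shift or a turn outside -1 to 1 is refused whole. A call with a gripper value outside its range is refused whole. The fingers move at their own pace and stop on an object; "force" is the grip in N (left out, the last holds). Time passes only in rows, so rows that repeat a pose let the fingers close, or fill a call up. It gives the time, the measured TCP pose, the force and the opening at its end, in the units of the state.
- status.sense(): the state, without advancing time (a new reading comes with each control period).
- snapshot(name): name is "scene" or "top"; returns a dict with "img" (384x512x3 uint8, red, green, blue), "depth" (384x512 float32, m along the optical axis (not along the pixel's ray), 0 where there is no reading), "mtx" (3x3 intrinsics, pixels), "k1" (the pictures are not rectified: a ray, as slopes to the right and down, at radius r is drawn at 1 + k1 r^2 times it, then the intrinsics apply), "T" (4x4, takes a point from camera to world coordinates). Camera axes: x right, y up, looking along -z (the intrinsics and any distortion apply to the point x, -y, -z); pixel columns grow to the right and rows downward; lengths in m; the calibration is good to about 2 mm. A picture is of the moment at which its call begins.
- manip.sign_off(): hands the job in, once; it reports no verdict.
The state is a dict: "t": time; "q": joint angles; "qd": joint speeds; "tau": joint torques, N m; "tcp_pos": TCP position; "tool_rot": TCP orientation; "force": force on the tool from outside, world axes, zero at the start; "ft_torque": the same for the moment, N m; "finger_gap": opening from 0.0 (shut) to 1.0 (fully open).
Only numpy, scipy, OpenCV 4.12 (cv2) and the standard library are available. Lean on these libraries where they do the work, as an engineer would, in place of code of your own. Each camera call takes 0.05 s, during which the arm holds its last target. There are 200 camera calls.

## Working session

There is one attempt and no reset: what is moved stays moved. The work goes in short steps, Python scripts to look and compute and a tool call to move; the robot and the scene stay as the last step left them, time stands still between calls to the robot, and variables do not carry over. Pictures are saved under pics/ and viewed, on a budget of 10 in all, crops included, one or two more only if the job needs it, and the job is handed in when it is done.

Besides the shell and the picture viewer there is one more tool, called after "Request:" as name([rows], argument=value, ...), one row to a line, values as JSON. move_arm: Moves the arm, as the interface text tells. Its arguments: {"type":"object","properties":{"plan":{"type":"array"},"force":{"type":"number"}},"required":["plan"]}

```bash
mkdir -p pics; ls
python3 - <<'E'
from station import status, snapshot
import cv2, numpy as np
s=status.sense(); print({k:np.round(v,3) for k,v in s.items()})
for n in("scene","top"):
    d=snapshot(n); cv2.imwrite(f"pics/{n}0.png",cv2.resize(d["img"][:,:,::-1],(768,576))); print(n,d["mtx"],d["k1"],np.round(d["T"],3))
E
```

```text
pics
{'t': np.float64(0.0), 'q': array([ 1.146,  0.528,  1.434,  0.   ,  1.181, -0.179]), 'qd': array([ 0.001,  0.001,  0.001, -0.001, -0.   , -0.   ]), 'tau': array([-0.0000e+00, -4.4236e+01, -1.7802e+01, -0.0000e+00,  9.0000e-03,
       -0.0000e+00]), 'tcp_pos': array([0.152, 0.606, 0.252]), 'tool_rot': array([ 0.123,  0.992, -0.001, -0.   ]), 'force': array([ 0.348, -0.286,  0.383]), 'ft_torque': array([0.01 , 0.015, 0.066]), 'finger_gap': np.float64(0.998)}
scene [[428.61148331   0.         257.50597702]
 [  0.         428.61148331 193.2629708 ]
 [  0.           0.           1.        ]] -0.04366231388057799 [[ 1.600e-01 -8.320e-01  5.310e-01  1.085e+00]
 [ 9.870e-01  1.350e-01 -8.700e-02 -7.600e-02]
 [ 1.000e-03  5.380e-01  8.430e-01  9.110e-01]
 [ 0.000e+00  0.000e+00  0.000e+00  1.000e+00]]
top [[408.89164275   0.         249.93595249]
 [  0.         408.89164275 194.14755905]
 [  0.           0.           1.        ]] -0.0011561427388462407 [[ 0.009  0.992 -0.124  0.378]
 [-1.     0.01   0.004 -0.007]
 [ 0.006  0.124  0.992  1.269]
 [ 0.     0.     0.     1.   ]]
```

View pics/scene0.png

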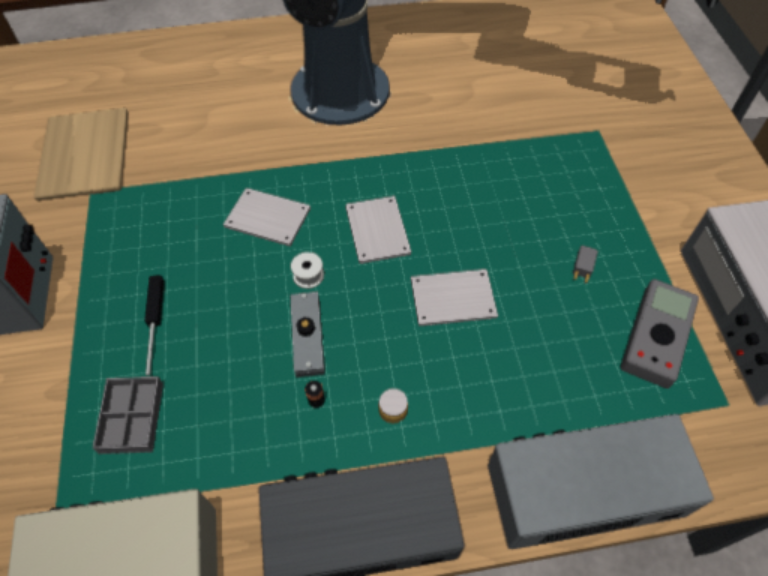

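View pics/top0.png

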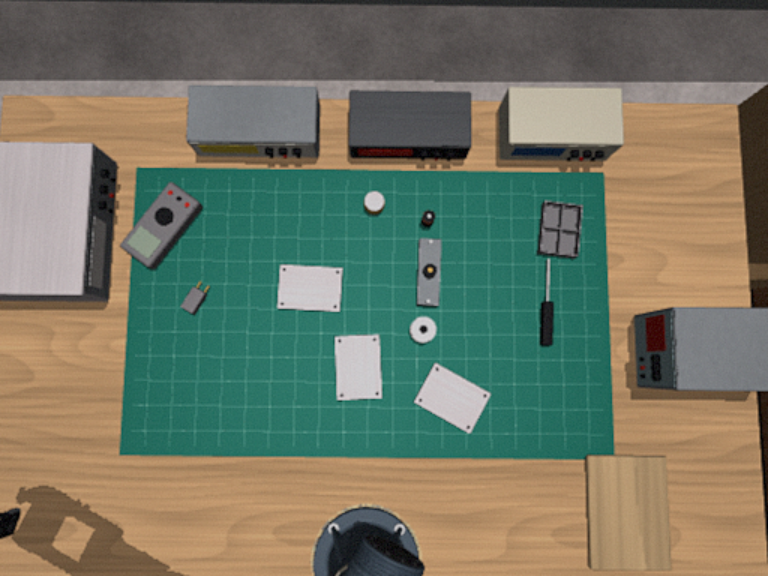

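Both pictures show the target plate, leftmost from the robot, at about (310,288) in the top view and (454,297) in the scene view. The bridge is at (429,272) top and (306,333) scene, with the cell beyond it and the spool on the robot's side. The tin is at (374,202) top.

```bash
cat > h.py <<'E'
import cv2, numpy as np
from station import status, snapshot
def rays(d,px):
    # slopes (right, down) with the distortion undone
    n=cv2.undistortPoints(np.float64(px).reshape(-1,1,2),d["mtx"],np.array([d["k1"],0,0,0,0.]))[:,0]
    v=np.c_[n[:,0],-n[:,1],-np.ones(len(n))]@d["T"][:3,:3].T
    return d["T"][:3,3],v
def onplane(d,px,z):
    o,v=rays(d,px); return o+v*((z-o[2])/v[:,2])[:,None]
def project(d,P):
    c=(np.atleast_2d(P)-d["T"][:3,3])@d["T"][:3,:3]
    return cv2.projectPoints((c*[1,-1,-1]).reshape(-1,1,3),np.zeros(3),np.zeros(3),d["mtx"],np.array([d["k1"],0,0,0,0.]))[0][:,0]
def cross(d1,p1,d2,p2):
    o1,v1=rays(d1,[p1]);o2,v2=rays(d2,[p2]);A=np.c_[v1[0],-v2[0]]
    s=np.linalg.lstsq(A,o2-o1,rcond=None)[0];a=o1+v1[0]*s[0];b=o2+v2[0]*s[1]
    return (a+b)/2,np.linalg.norm(a-b)
def blob(d,lo,hi,near):
    """contour of the colour (HSV range) holding or nearest pixel near"""
    m=cv2.inRange(cv2.cvtColor(d["img"],cv2.COLOR_RGB2HSV),np.array(lo),np.array(hi))
    cs,_=cv2.findContours(m,cv2.RETR_EXTERNAL,cv2.CHAIN_APPROX_NONE)
    cs=[c for c in cs if cv2.contourArea(c)>30]
    return max(cs,key=lambda c:cv2.pointPolygonTest(c,tuple(map(float,near)),True))[:,0]
def rect(d,c,z):
    """centre, long side, short side, yaw of the long side (deg) of a contour cast on height z"""
    P=onplane(d,c,z)[:,:2]
    (cx,cy),(w,h),a=cv2.minAreaRect(np.float32(P*1000))
    if w<h: w,h,a=h,w,a+90
    return np.array([cx,cy,w,h,(a+90)%180-90])
E
python3 - <<'E'
from h import *
T=snapshot("top");S=snapshot("scene");k=2/3
for n,lo,hi,z,pt,ps in [("plate",(0,0,130),(180,45,255),.010,(310,280),(454,297)),("beam",(0,0,70),(180,60,255),.026,(429,250),(306,350)),
  ("tin",(0,0,130),(180,60,255),.035,(374,200),(393,402)),("spool",(0,0,120),(180,60,255),.032,(413,330),(296,268)),("cell",(0,0,0),(180,255,45),.047,(428,217),(315,392))]:
    for d,p,nm in((T,pt,"top"),(S,ps,"sc")):
        p=np.array(p)*k;hv=cv2.cvtColor(d["img"],cv2.COLOR_RGB2HSV)[int(p[1]),int(p[0])]
        c=blob(d,lo,hi,p); print(n,nm,hv,cv2.boundingRect(c),np.round(rect(d,c,z),1))
    ct=[np.mean(cv2.boxPoints(cv2.minAreaRect(np.float32(blob(d,lo,hi,np.array(p)*k)))),axis=0) for d,p in((T,pt),(S,ps))]
    print("  two-view",*[np.round(1000*np.array(q),1) for q in cross(T,ct[0],S,ct[1])])
E
```

```text
plate top [169  10 200] (185, 176, 44, 32) [542.3 123.8 131.5  93.   87.4]
plate sc [  0  10 185] (274, 180, 58, 36) [544.3 124.3 128.8  93.3  87.5]
  two-view [542.9 125.2   4.9] 2.1
beam top [101  15 137] (278, 159, 16, 45) [ 5.757e+02 -1.213e+02  1.374e+02  4.620e+01 -2.000e-01]
beam sc [103  14 129] (194, 195, 22, 54) [ 581.7 -121.5  143.5   45.3   -2.2]
  two-view [ 577.1 -122.5   13. ] 0.0
tin top [158   5 203] (243, 127, 14, 14) [ 7.215e+02 -9.000e+00  4.140e+01  4.030e+01  6.000e-01]
tin sc [  0  11 192] (253, 259, 19, 18) [724.   -7.   39.8  39.4  -9.2]
  two-view [722.6  -7.9  31.3] 2.3
spool top [  0   2 210] (273, 211, 18, 18) [ 456.1 -108.5   51.6   51.5  -89.4]
spool sc [ 36   6 205] (194, 168, 21, 24) [ 468.9 -110.5   70.4   50.1   -6.1]
  two-view [ 457.2 -110.5   14.4] 1.1
cell top [ 30   3 181] (281, 141, 9, 11) [ 680.4 -118.9   35.    20.5  -25.9]
cell sc [135  18  29] (204, 254, 11, 10) [ 690.3 -119.    21.9   21.5  -49.7]
  two-view [ 683.8 -119.8   33.4] 0.8
```

```bash
cat >> h.py <<'E'
def quad(d,lo,hi,near,z,up=6):
    """sub-pixel rectangle: upsampled mask, a line fitted to each side; centre, sizes (mm), yaws (deg) of the long and short sides"""
    b=dict(d,img=cv2.resize(d["img"],None,fx=up,fy=up,interpolation=cv2.INTER_CUBIC))
    c=(blob(b,lo,hi,np.array(near)*up)+.5)/up-.5
    P=onplane(d,c,z)[:,:2]*1000
    cx,cy,w,h,a=rect(d,c,z); t=np.radians(a); R=np.array([[np.cos(t),np.sin(t)],[-np.sin(t),np.cos(t)]])
    Q=(P-[cx,cy])@R.T; off=[];yaw=[]
    for ax,L,W in((1,w,h),(0,h,w)):
        for sg in(1,-1):
            m=(abs(Q[:,1-ax])<.40*L)&(sg*Q[:,ax]>.5*W-8)
            vx,vy,x0,y0=cv2.fitLine(np.float32(Q[m]),cv2.DIST_HUBER,0,.01,.01).ravel()
            v=(vx,vy) ; o=(x0,y0)
            off.append(o[ax]-o[1-ax]*v[ax]/v[1-ax]); yaw.append(np.degrees(np.arctan(v[ax]/v[1-ax]))*(1 if ax==1 else -1)+a)
    ctr=np.array([cx,cy])+np.array([off[2]+off[3],off[0]+off[1]])/2@R
    return np.round(ctr,1),np.round([off[2]-off[3],off[0]-off[1]],1),np.round(yaw,2)
PL=((0,0,130),(180,45,255)); BM=((0,0,70),(180,60,255))
E
python3 - <<'E'
from h import *
T=snapshot("top");S=snapshot("scene");k=2/3
for n,r,z,pt,ps in [("plate",PL,.01,(310,280),(454,297)),("beam",BM,.026,(429,250),(306,350)),("alike1",PL,.01,(358,367),(378,228)),("alike2",PL,.01,(452,398),(267,216))]:
    for d,p in((T,pt),(S,ps)): print(n,*quad(d,*r,np.array(p)*k,z))
E
```

```text
plate [542.3 123.8] [130.   91.9] [87.12 87.01 88.14 87.46]
plate [544.8 124.3] [129.1  91.7] [87.33 87.38 87.4  87.83]
beam [ 575.9 -121.5] [138.   45.5] [-2.02 -2.41 -3.47 -5.07]
beam [ 580.3 -121.4] [139.   44.9] [-2.35 -2.16 -4.06 -0.46]
alike1 [380.5  21.4] [129.8  92.2] [3.25 3.03 2.54 3.69]
alike1 [383.4  21.7] [129.6  91. ] [3.26 3.16 3.29 3.1 ]
alike2 [ 320.1 -170.4] [130.  92.] [61.34 61.41 61.42 61.27]
alike2 [ 323.  -170.7] [129.4  91.8] [61.46 61.45 61.56 61.33]
```

Request:
move_arm([
  [[0,0,-0.1,-0.3,-0.3,0,0.5],[0,0,-0.2,-0.6,-0.6,0,0.5],[0,0,-0.264,-1,-0.9,0,0.5],[0,0,-0.264,-1,-0.9,0,0.5],[0,0,-0.264,-1,-0.9,0,0.5],[0,0,-0.264,-1,-0.9,0,0.5],[0,0,-0.264,-1,-0.9,0,0.5],[0,0,-0.264,-1,-0.9,0,0.5]],
])

```text
t: 1.3
tcp_pos: [0.2266, 0.495, 0.2532]
tool_rot: [0.019, 1.0, -0.0, -0.0]
force: [-0.7, -0.6, -0.5]
finger_gap: 0.497
```

Request:
move_arm([
  [[0,0,0,-0.25,-0.35,0,0.5],[0,0,0,-0.5,-0.7,0,0.5],[0,0,0,-0.7,-1,0,0.5],[0,0,0,-0.7,-1,0,0.5],[0,0,0,-0.7,-1,0,0.5],[0,0,0,-0.7,-1,0,0.5],[0,0,0,-0.7,-1,0,0.5],[0,0,0,-0.7,-1,0,0.5]],
])

```text
t: 2.3
tcp_pos: [0.2929, 0.3924, 0.2533]
tool_rot: [0.019, 1.0, 0.0, -0.0]
force: [0.4, -0.1, -0.2]
finger_gap: 0.5
```

Request:
move_arm([
  [[0,0,0,-0.25,-0.35,0.1,0.5],[0,0,0,-0.5,-0.7,0.2,0.5],[0,0,0,-0.7,-1,0.3,0.5],[0,0,0,-0.7,-1,0.4,0.5],[0,0,0,-0.7,-1,0.4,0.5],[0,0,0,-0.7,-1,0.4,0.5],[0,0,0,-0.7,-1,0.4,0.5],[0,0,0,-0.7,-1,0.4,0.5]],
])

```text
t: 3.3
tcp_pos: [0.3592, 0.2899, 0.2136]
tool_rot: [0.019, 1.0, 0.0, 0.0]
force: [-0.4, -0.2, -0.7]
finger_gap: 0.498
```

Request:
move_arm([
  [[0,0,0,-0.25,-0.35,0.1,0.5],[0,0,0,-0.5,-0.7,0.2,0.5],[0,0,0,-0.7,-1,0.3,0.5],[0,0,0,-0.7,-1,0.4,0.5],[0,0,0,-0.7,-1,0.4,0.5],[0,0,0,-0.7,-1,0.4,0.5],[0,0,0,-0.7,-1,0.4,0.5],[0,0,0,-0.7,-1,0.4,0.5]],
])

```text
t: 4.3
tcp_pos: [0.4253, 0.1873, 0.1737]
tool_rot: [0.019, 1.0, 0.0, 0.0]
force: [-1.0, 0.2, -0.4]
finger_gap: 0.5
```

Request:
move_arm([
  [[0,0,0,-0.25,-0.3,0.2,0.5],[0,0,0,-0.5,-0.58,0.4,0.5],[0,0,0,-0.5,-0.58,0.6,0.5],[0,0,0,-0.5,-0.58,0.8,0.5],[0,0,0,-0.5,-0.58,0.9,0.5],[0,0,0,-0.5,-0.58,0.9,0.5],[0,0,0,-0.5,-0.58,0.9,0.5],[0,0,0,-0.5,-0.58,0.9,0.5]],
])

```text
t: 5.3
tcp_pos: [0.4736, 0.127, 0.084]
tool_rot: [0.019, 1.0, 0.0, 0.001]
force: [-0.3, -0.4, 0.2]
finger_gap: 0.501
```

Run:
```python
from h import *
S=snapshot("scene");T=snapshot("top")
i=np.hstack([cv2.resize(S["img"][110:240,190:340],None,fx=2.6,fy=2.6,interpolation=cv2.INTER_CUBIC),cv2.resize(T["img"][140:270,140:290],None,fx=2.6,fy=2.6,interpolation=cv2.INTER_CUBIC)])
cv2.imwrite("pics/a1.png",i[:,:,::-1]); print(i.shape, np.round(status.sense()["tcp_pos"],4))
```

```text
(338, 780, 3) [0.4735 0.1269 0.0839]
```

View pics/a1.png

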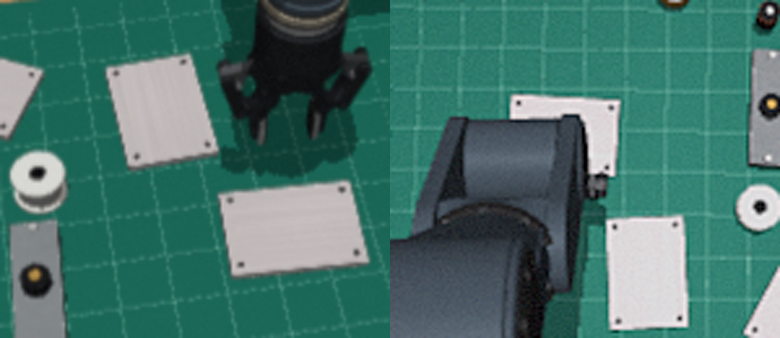

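The fingertips hang behind the plate at crop pixels (262,140) and (315,135) and are clear of both plates. The arm covers part of the plate in the top view.

Run:
```python
from h import *
S=snapshot("scene")
o,v=rays(S,[(290.8,163.8),(311.2,162)])
for x in(.474,.484): print(x,np.round((o+v*((x-o[0])/v[:,0])[:,None])*1000,1))
```

```text
0.474 [[474.  107.1  56.6]
 [474.  159.3  52.9]]
0.484 [[484.  104.1  70.6]
 [484.  155.4  67. ]]
```

Request:
move_arm([
  [[0,0,0,0,0,0.15,0.5],[0,0,0,0,0,0.3,0.5],[0,0,0,0,0,0.4,0.5],[0,0,0,0,0,0.45,0.5],[0,0,0,0,0,0.5,0.5],[0,0,0,0,0,0.5,0.5],[0,0,0,0,0,0.5,0.5],[0,0,0,0,0,0.5,0.5]],
])

```text
t: 6.45
tcp_pos: [0.4734, 0.1269, 0.0337]
tool_rot: [0.019, 1.0, 0.0, 0.0]
force: [0.7, 0.1, -0.8]
finger_gap: 0.5
```

Request:
move_arm([
  [[0,0,0,0,0,0.01,0.5],[0,0,0,0,0,0.02,0.5],[0,0,0,0,0,0.03,0.5],[0,0,0,0,0,0.04,0.5],[0,0,0,0,0,0.05,0.5],[0,0,0,0,0,0.05,0.5],[0,0,0,0,0,0.05,0.5],[0,0,0,0,0,0.05,0.5]],
])

```text
t: 7.45
tcp_pos: [0.4732, 0.1268, 0.0283]
tool_rot: [0.019, 1.0, 0.0, 0.0]
force: [0.1, 0.1, 0.2]
finger_gap: 0.503
```

Request:
move_arm([
  [[0,0,0,0,0,0.01,0.5],[0,0,0,0,0,0.02,0.5],[0,0,0,0,0,0.03,0.5],[0,0,0,0,0,0.04,0.5],[0,0,0,0,0,0.04,0.5],[0,0,0,0,0,0.04,0.5],[0,0,0,0,0,0.04,0.5],[0,0,0,0,0,0.04,0.5]],
])

```text
t: 8.45
tcp_pos: [0.4732, 0.1268, 0.0243]
tool_rot: [0.019, 1.0, -0.0, 0.0]
force: [-0.5, 0.4, -0.6]
finger_gap: 0.503
```

Run:
```python
from h import *
S=snapshot("scene")
cv2.imwrite("pics/a2.png",cv2.resize(S["img"][130:230,230:370],None,fx=5,fy=5,interpolation=cv2.INTER_CUBIC)[:,:,::-1])
```

```text
(no output)
```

View pics/a2.png

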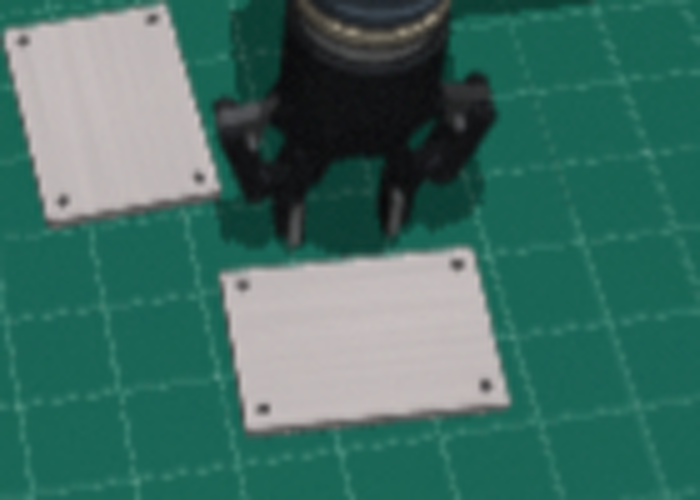

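The tips, at crop pixels (292,247) and (390,243), are just behind the plate's long side and close to the mat. I'll cast the tip pixels and keep probing.

Run:
```python
from h import *
S=snapshot("scene")
for z in(0,.005,.01): print(z,np.round(onplane(S,[(288.4,179.4),(308,178.6)],z)*1000,1).tolist())
print(quad(S,*PL,(303,198),.01))
```

```text
0 [[481.5, 103.1, -0.0], [487.1, 153.5, 0.0]]
0.005 [[484.8, 102.1, 5.0], [490.4, 152.2, 5.0]]
0.01 [[488.1, 101.1, 10.0], [493.6, 151.0, 10.0]]
(array([544.9, 124.2]), array([129.2,  92.3], dtype=float32), array([87.34, 87.43, 87.43, 87.81]))
```

Request:
move_arm([
  [[0,0,0,0,0,0.01,0.5],[0,0,0,0,0,0.02,0.5],[0,0,0,0,0,0.03,0.5],[0,0,0,0,0,0.04,0.5],[0,0,0,0,0,0.04,0.5],[0,0,0,0,0,0.04,0.5],[0,0,0,0,0,0.04,0.5],[0,0,0,0,0,0.04,0.5]],
])

```text
t: 9.55
tcp_pos: [0.4732, 0.1268, 0.0203]
tool_rot: [0.019, 1.0, -0.0, -0.0]
force: [-0.8, -0.4, 0.2]
finger_gap: 0.5
```

Request:
move_arm([
  [[0,0,0,0,0,0.01,0.5],[0,0,0,0,0,0.01,0.5],[0,0,0,0,0,0.02,0.5],[0,0,0,0,0,0.02,0.5],[0,0,0,0,0,0.03,0.5],[0,0,0,0,0,0.03,0.5],[0,0,0,0,0,0.03,0.5],[0,0,0,0,0,0.03,0.5]],
])

```text
t: 10.55
tcp_pos: [0.4732, 0.1269, 0.0201]
tool_rot: [0.019, 1.0, -0.0, 0.001]
force: [-3.4, -0.0, 25.9]
finger_gap: 0.503
```

Request:
move_arm([
  [[0,0,0,0,0,-0.06,0.5],[0,0,0,-0.05,0,-0.06,0.5],[0,0,0,-0.1,0,-0.06,0.5],[0,0,0,-0.15,0,-0.06,0.5],[0,0,0,-0.2,0,-0.06,0.5],[0,0,0,-0.25,0,-0.06,0.5],[0,0,0,-0.3,0,-0.06,0.5],[0,0,0,-0.3,0,-0.06,0.5]],
])

```text
t: 11.55
tcp_pos: [0.5047, 0.1256, 0.0234]
tool_rot: [0.019, 1.0, 0.0, 0.001]
force: [-0.3, 0.3, 0.1]
finger_gap: 0.502
```

Run:
```python
from h import *
S=snapshot("scene")
print(status.sense()["tcp_pos"],status.sense()["force"])
print(quad(S,*PL,(303,203),.01)); print(quad(S,*BM,(204,233),.026))
```

```text
[0.50449175 0.12563621 0.02344441] [ 0.39332968 -1.31019634  0.69098138]
(array([564. , 123.7]), array([129.3,  91.8], dtype=float32), array([87.63, 87.71, 87.82, 87.98]))
(array([ 580.4, -121.4]), array([139.4,  44.9], dtype=float32), array([-2.26, -2.18, -3.51, -0.71]))
```

Request:
move_arm([
  [[0,0,0,-0.05,0,0,0.5],[0,0,0,-0.1,0,0,0.5],[0,0,0,-0.15,0,0,0.5],[0,0,0,-0.2,0,0,0.5],[0,0,0,-0.23,0,0,0.5],[0,0,0,-0.245,0,0,0.5],[0,0,0,-0.245,0,0,0.5],[0,0,0,-0.245,0,0,0.5]],
])

```text
t: 12.6
tcp_pos: [0.5278, 0.1247, 0.0233]
tool_rot: [0.019, 1.0, -0.0, 0.0]
force: [-2.6, 0.2, 2.1]
finger_gap: 0.5
```

Run:
```python
from h import *
S=snapshot("scene")
print(status.sense()["tcp_pos"],status.sense()["force"])
print(quad(S,*PL,(303,208),.01))
```

```text
[0.52781652 0.12472451 0.02331317] [-2.98004206  0.26162011  0.90093748]
(array([586.7, 122.8]), array([129.4,  91.6], dtype=float32), array([87.63, 87.77, 87.86, 88.32]))
```

Request:
move_arm([
  [[0,0,0,-0.015,0,0,0.5],[0,0,0,-0.025,0,0,0.5],[0,0,0,-0.025,0,0,0.5],[0,0,0,-0.025,0,0,0.5],[0,0,0,0.1,0,0,0.5],[0,0,0,0.2,0,-0.2,0.5],[0,0,0,0.2,0,-0.5,0.5],[0,0,0,0.2,0,-0.5,0.5]],
])

```text
t: 13.65
tcp_pos: [0.5093, 0.1256, 0.0751]
tool_rot: [0.019, 1.0, 0.0, 0.003]
force: [-0.8, -0.5, 0.2]
finger_gap: 0.498
```

Request:
move_arm([
  [[0,0,0.2,-0.2,0.3,0,0.5],[0,0,0.4,-0.4,0.6,0,0.5],[0,0,0.6,-0.8,0.92,0,0.5],[0,0,0.8,-0.8,0.92,0,0.5],[0,0,1,-0.8,0.92,0,0.5],[0,0,1,-0.8,0.92,0,0.5],[0,0,1,-0.8,0.92,0,0.5],[0,0,1,-0.8,0.92,0,0.5]],
])

```text
t: 14.65
tcp_pos: [0.5911, 0.2142, 0.0731]
tool_rot: [0.4, 0.917, -0.0, -0.0]
force: [-0.3, -0.3, 0.2]
finger_gap: 0.5
```

Request:
move_arm([
  [[0,0,0.2,0,0,0,0.5],[0,0,0.4,0,0,0,0.5],[0,0,0.6,0,0,0,0.5],[0,0,0.8,0,0,0,0.5],[0,0,1,0,0,0,0.5],[0,0,1,0,0,0,0.5],[0,0,1,0,0,0,0.5],[0,0,1,0,0,0,0.5]],
])

```text
t: 15.65
tcp_pos: [0.5911, 0.2144, 0.0733]
tool_rot: [0.72, 0.694, 0.0, 0.0]
force: [-0.2, 0.4, 0.7]
finger_gap: 0.504
```

Run:
```python
from h import *
S=snapshot("scene");T=snapshot("top")
s=status.sense();print(s["tcp_pos"],s["tool_rot"],s["q"])
print(quad(S,*PL,(303,208),.01))
i=np.hstack([cv2.resize(S["img"][120:250,190:340],None,fx=2.6,fy=2.6,interpolation=cv2.INTER_CUBIC),cv2.resize(T["img"][120:250,150:300],None,fx=2.6,fy=2.6,interpolation=cv2.INTER_CUBIC)])
cv2.imwrite("pics/a3.png",i[:,:,::-1])
```

```text
[0.59113512 0.21437896 0.07330974] [7.20279570e-01 6.93683891e-01 1.14199425e-06 2.15743312e-06] [ 1.70451826e-01  7.67438318e-01  1.54804384e+00 -3.11199404e-06
  8.26106187e-01  2.08068122e-01]
(array([589.3, 121.9]), array([127.8,  92.5], dtype=float32), array([87.88, 87.82, 92.39, 87.97]))
```

View pics/a3.png

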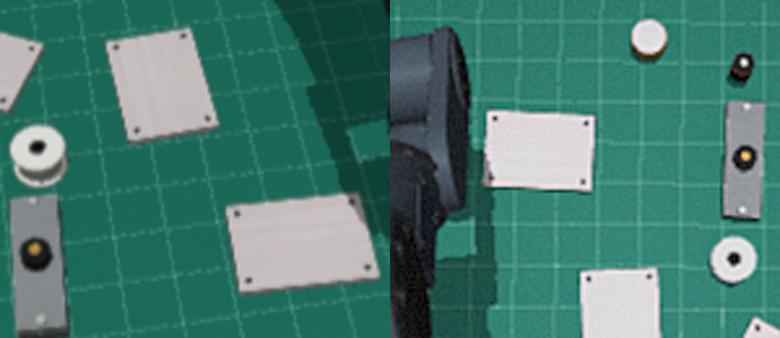

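The plate now lies clear beside the hand, whole in the top view at crop (540,150) and in line with the bridge at (745,160). A shadow touches one corner in the scene view, so I'll measure with a lower brightness threshold.

Run:
```python
from h import *
S=snapshot("scene");T=snapshot("top")
P2=((0,0,95),(180,45,255))
for n,d,p,b in(("sc",S,(303,208),(204,233)),("top",T,(208,178),(286,167))):
    c,sz,y=quad(d,*P2,p,.01);B,bs,by=quad(d,*BM,b,.026)
    a=np.radians(-2.2);R=np.array([[-np.sin(a),np.cos(a)],[np.cos(a),np.sin(a)]])
    print(n,c,sz,y,B,bs,by[:2],"along,across(+x)",np.round(R@(c-B),1))
```

```text
sc [590.4 122.2] [130.2  94.9] [87.98 87.88 88.2  87.95] [ 580.5 -121.4] [139.6  44.9] [-2.28 -2.17] along,across(+x) [243.8   0.5]
top [586.5 122.1] [130.1  92.5] [87.85 87.48 87.91 87.67] [ 575.8 -121.5] [138.3  45.4] [-2.06 -2.39] along,across(+x) [243.8   1.3]
```

Request:
move_arm([
  [[0,0,0,0,0,0.2,0.5],[0,0,0,0,0,0.4,0.5],[0,0,0,0,0,0.5,0.5],[0,0,0,0,0,0.5,0.5],[0,0,0,-0.05,0,0.5,0.5],[0,0,0,-0.1,0,0.5,0.5],[0,0,0,-0.15,0,0.5,0.5],[0,0,0,-0.2,0,0.5,0.5]],
])

```text
t: 16.85
tcp_pos: [0.5906, 0.1943, 0.0236]
tool_rot: [0.721, 0.693, 0.001, -0.0]
force: [0.4, 1.8, 0.7]
finger_gap: 0.504
```

Request:
move_arm([
  [[0,0,0,-0.08,0,0,0.5],[0,0,0,-0.16,0,0,0.5],[0,0,0,-0.24,0,0,0.5],[0,0,0,-0.32,0,0,0.5],[0,0,0,-0.4,0,0,0.5],[0,0,0,-0.48,0,0,0.5],[0,0,0,-0.54,0,0,0.5],[0,0,0,-0.56,0,0,0.5]],
])

```text
t: 17.85
tcp_pos: [0.5882, 0.138, 0.0234]
tool_rot: [0.721, 0.693, 0.0, -0.0]
force: [0.3, 4.4, 2.8]
finger_gap: 0.497
```

```bash
cat > m.py <<'E'
from h import *
import sys
S=snapshot("scene");T=snapshot("top");s=status.sense();print(s["tcp_pos"],s["force"])
P2=((0,0,95),(180,45,255)); y=float(sys.argv[1])
for n,d,b in(("sc",S,(204,233)),("top",T,(286,167))):
    p=project(d,[.575+.038*y,y,.01])[0]
    c,sz,yw=quad(d,*P2,p,.01);B=np.array([580.4,-121.4] if n=="sc" else [575.9,-121.5])
    a=np.radians(-2.2);R=np.array([[-np.sin(a),np.cos(a)],[np.cos(a),np.sin(a)]])
    print(n,c,sz,yw,"along,across(+x)",np.round(R@(c-B),1))
E
python3 m.py .065
```

```text
[0.58814887 0.13788967 0.02317441] [0.06099997 0.61177549 1.92340367]
sc [588.2  62.6] [129.8  94.6] [87.42 87.95 89.13 87.91] along,across(+x) [184.2   0.7]
top [583.6  51.8] [108.8  92.4] [87.9  87.68 83.82 87.92] along,across(+x) [173.5   1. ]
```

Request:
move_arm([
  [[0,0,0,-0.1,0,0,0.5],[0,0,0,-0.2,0,0,0.5],[0,0,0,-0.3,0,0,0.5],[0,0,0,-0.4,0,0,0.5],[0,0,0,-0.5,0,0,0.5],[0,0,0,-0.6,0,0,0.5],[0,0,0,-0.7,0,0,0.5],[0,0,0,-0.75,0,0,0.5]],
])

```text
t: 18.95
tcp_pos: [0.5852, 0.0626, 0.0232]
tool_rot: [0.721, 0.693, -0.0, -0.0]
force: [0.5, 1.1, -0.1]
finger_gap: 0.503
```

```bash
python3 m.py -.012
python3 - <<'E'
from h import *
S=snapshot("scene");T=snapshot("top")
i=np.hstack([cv2.resize(S["img"][130:280,180:330],None,fx=2.6,fy=2.6,interpolation=cv2.INTER_CUBIC),cv2.resize(T["img"][110:260,170:320],None,fx=2.6,fy=2.6,interpolation=cv2.INTER_CUBIC)])
cv2.imwrite("pics/a4.png",i[:,:,::-1])
E
```

```text
[0.58531716 0.06254839 0.02325821] [-0.14831663  0.07477601 -0.22332193]
sc [585.3 -12.7] [129.2  94.5] [87.28 87.7  88.18 87.62] along,across(+x) [108.8   0.7]
top [580.1 -30.6] [95.3 92.4] [87.99 87.72 81.77 87.95] along,across(+x) [91.   0.7]
```

View pics/a4.png

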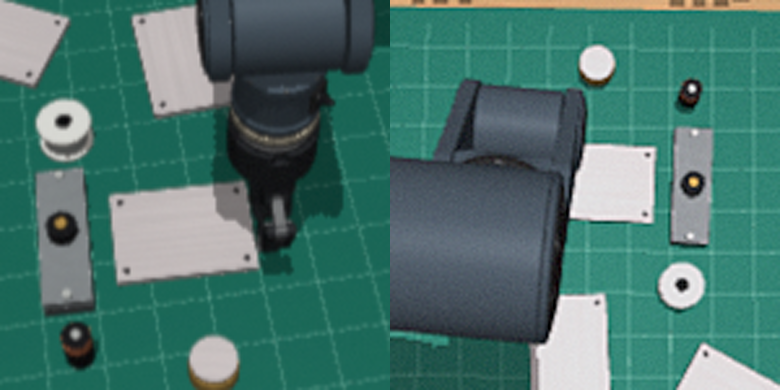

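The plate is straight and centred just short of the bridge in both views, at crop (185,232) scene and (615,183) top, with everything else undisturbed.

Request:
move_arm([
  [[0,0,0,-0.07,0,0,0.5],[0,0,0,-0.14,0,0,0.5],[0,0,0,-0.21,0,0,0.5],[0,0,0,-0.28,0,0,0.5],[0,0,0,-0.35,0,0,0.5],[0,0,0,-0.42,0,0,0.5],[0,0,0,-0.47,0,0,0.5],[0,0,0,-0.5,0,0,0.5]],
])

```text
t: 20.15
tcp_pos: [0.5834, 0.0132, 0.0233]
tool_rot: [0.721, 0.693, 0.0, -0.0]
force: [1.0, 3.7, 2.1]
finger_gap: 0.502
```

Request:
move_arm([
  [[0,0,0,-0.07,0,0,0.5],[0,0,0,-0.14,0,0,0.5],[0,0,0,-0.21,0,0,0.5],[0,0,0,-0.28,0,0,0.5],[0,0,0,-0.35,0,0,0.5],[0,0,0,-0.42,0,0,0.5],[0,0,0,-0.47,0,0,0.5],[0,0,0,-0.48,0,0,0.5]],
])

```text
t: 21.15
tcp_pos: [0.5816, -0.0348, 0.0233]
tool_rot: [0.721, 0.693, 0.0, 0.0]
force: [-0.2, 2.6, 1.5]
finger_gap: 0.502
```

```bash
cat > e.py <<'E'
# ends of the plate showing on either side of the bridge: line fits on the parts visible
from h import *
S=snapshot("scene");T=snapshot("top");s=status.sense();print(s["tcp_pos"],s["force"])
P2=((0,0,130),(180,45,255))
a=np.radians(-2.2);R=np.array([[-np.sin(a),np.cos(a)],[np.cos(a),np.sin(a)]])
for n,d,B in(("sc",S,[579.7,-121.4]),("top",T,[575.9,-121.5])):
    b=dict(d,img=cv2.resize(d["img"],None,fx=6,fy=6,interpolation=cv2.INTER_CUBIC))
    for sg in(1,-1):
        q=(np.array(B)+sg*45*np.array([.0384,.999]))/1000
        c=(blob(b,*P2,project(d,[*q,.01])[0]*6)+.5)/6-.5
        u=(onplane(d,c,.01)[:,:2]*1000-B)@R.T
        e=u[abs(u[:,1])<36]; e=e[sg*e[:,0]>sg*np.median(e[:,0])] if 0 else e
        e=e[sg*e[:,0]>max(sg*e[:,0])-6]
        f=np.polyfit(e[:,1],e[:,0],1)
        m=abs(sg*u[:,0]-44)<12
        print(n,sg,"end at %.1f tilt %.2f deg"%(f[1],np.degrees(np.arctan(f[0]))),"sides",[round(float(np.median(u[m&(k*u[:,1]>30),1])),1) for k in(1,-1)])
E
python3 e.py
```

```text
[ 0.58158783 -0.03480238  0.02328714] [0.47519837 1.05547703 0.51639382]
sc 1 end at 71.8 tilt 7.58 deg sides [46.5, -44.4]
sc -1 end at -53.1 tilt -0.61 deg sides [46.0, -45.2]
top 1 end at 12.4 tilt -12.49 deg sides [nan, nan]
top -1 end at -53.5 tilt 0.79 deg sides [46.2, -44.4]
  return _methods._mean(a, axis=axis, dtype=dtype,
  ret = ret.dtype.type(ret / rcount)
```

Request:
move_arm([
  [[0,0,0,-0.03,0,0,0.5],[0,0,0,-0.06,0,0,0.5],[0,0,0,-0.08,0,0,0.5],[0,0,0,-0.1,0,0,0.5],[0,0,0,-0.112,0,0,0.5],[0,0,0,-0.112,0,0,0.5],[0,0,0,-0.112,0,0,0.5],[0,0,0,-0.112,0,0,0.5]],
])

```text
t: 22.25
tcp_pos: [0.5811, -0.0459, 0.0233]
tool_rot: [0.721, 0.693, -0.0, 0.0]
force: [-0.6, 0.8, 0.5]
finger_gap: 0.503
```

```bash
python3 e.py 2>/dev/null
```

```text
[ 0.58118571 -0.04584154  0.02326884] [-0.14130467 -0.47481972 -0.4822634 ]
sc 1 end at 60.3 tilt 8.12 deg sides [46.6, -40.3]
sc -1 end at -64.3 tilt 0.30 deg sides [46.4, -45.8]
top 1 end at -4.9 tilt -7.25 deg sides [nan, nan]
top -1 end at -64.5 tilt -0.72 deg sides [47.1, -44.3]
```

Request:
move_arm([
  [[0,0,0,-0.005,0,0,0.5],[0,0,0,-0.005,0,0,0.5],[0,0,0,0.2,0,0,0.5],[0,0,0,0.5,0,0,0.5],[0,0,0,1,0,-0.5,0.5],[0,0,0,1,0,-0.8,0.5],[0,0,0,1,0,-1,0.5],[0,0,0,1,0,-1,0.5]],
])

```text
t: 23.35
tcp_pos: [0.5859, 0.0555, 0.125]
tool_rot: [0.72, 0.694, 0.001, 0.002]
force: [0.1, -0.8, 0.3]
finger_gap: 0.501
```

Request:
move_arm([
  [[0,0,0,0.5,0,-0.3,0.5],[0,0,0,1,0,-0.5,0.5],[0,0,0,1,0,-0.5,0.5],[0,0,0,1,0,-0.5,0.5],[0,0,0,1,0,-0.5,0.5],[0,0,0,1,0,-0.5,0.5],[0,0,0,1,0,-0.5,0.5],[0,0,0,1,0,-0.5,0.5]],
])

```text
t: 24.35
tcp_pos: [0.5889, 0.1538, 0.1732]
tool_rot: [0.721, 0.693, -0.0, -0.0]
force: [0.3, 0.2, 0.8]
finger_gap: 0.502
```

```bash
python3 e.py 2>/dev/null
python3 - <<'E'
from h import *
S=snapshot("scene");T=snapshot("top")
i=np.hstack([cv2.resize(S["img"][130:280,160:310],None,fx=2.6,fy=2.6,interpolation=cv2.INTER_CUBIC),cv2.resize(T["img"][110:260,210:360],None,fx=2.6,fy=2.6,interpolation=cv2.INTER_CUBIC)])
cv2.imwrite("pics/a5.png",i[:,:,::-1])
E
```

```text
[0.58886198 0.15401424 0.17333441] [ 0.07967296 -0.32662503  0.05352646]
sc 1 end at 65.1 tilt -0.10 deg sides [46.5, -46.0]
sc -1 end at -64.4 tilt 0.32 deg sides [46.4, -45.8]
top 1 end at 65.6 tilt -0.56 deg sides [47.4, -45.5]
top -1 end at -64.7 tilt -0.77 deg sides [47.1, -44.6]
```

View pics/a5.png

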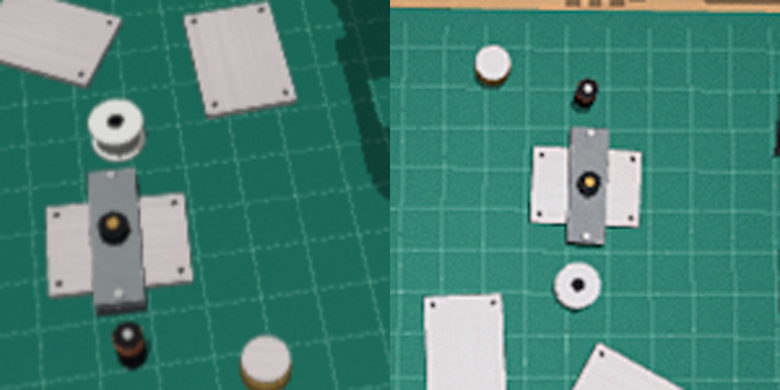

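The plate lies straight through the bridge with both ends showing equally, at crop (48..190, 245) in the scene view and (532..640, 187) in the top view. The tin, cell and spool are where they were. It is off by about 0.4 mm lengthwise and 1 mm sideways, with no measurable tilt, so I'm handing it in.

```bash
python3 -c "
from station import manip
print(manip.sign_off())"
```

```text
the job is handed in; nothing more can be done
None
```

The plate lies straight through the bridge with nearly equal lengths showing, and I handed the job in at about 24.5 s of the 72 s. I pushed it sideways about 45 mm with both fingers to line it up with the passage. Then I pushed it about 244 mm by its end under the bridge and backed the arm away.

- **Lengthwise:** the plate ends are at +65.1 and -64.4 mm from the bridge centre in the scene view, and +65.6 and -64.7 mm in the top view. It is about 0.4 mm off centre.
- **Sideways and angle:** it sits about 0.3 mm off the passage centre in the scene view and 1 mm in the top view. The end edges tilt less than 0.8° from the bridge axis; the two views disagree on the sign, so this is within measuring noise.
- **Other things:** tin, cell and spool looked unmoved in the last picture. I did not re-measure them, the adapter or the driver.
- **Forces:** the highest reading was about 26 N, when I lowered the fingertips onto the mat to find its height. The readings between pushes were under 5 N.
- **Check that disagreed:** the two cameras differ by about 2–4 mm in absolute x, so I aligned plate to bridge within each view.

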